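Flip open the recipe-card box and push its cards back

TASK

With a fingertip, push up under the tab of the larger hinged box and flip its lid over past upright, so that it rests open by itself; then reach into the box and push the upright plate with the recipe cards all the way back towards the hinge, to make room at the front. Only push: do not grip the tab, or the plate with its cards, and do not force anything. Keep the box where it stands, leave the small tea tin shut and leave everything else on the bench where it is.

Things in the scene. Friction and masses are not known exactly. Their poses are not given: they have to be found in the camera images.
- card_box: the recipe-card box: plain aluminium, open-topped, 130 deep (its x, front to hinge) x 140 wide (its y) x 90 mm high, walls and floor 4 mm, about 2 kg, standing loose on the bench. Origin at the centre of its underside; x points from its front (tab side, towards the robot) to its hinge side, z up. It is the larger of the two hinged boxes.
- box_hinge (a point): midpoint of the lid hinge axis on the rear rim of the card box (65 mm behind the box centre, 90 mm up); the hinge axis runs along the box y
- lid_edge (a point): middle of the free lower edge of the lid tab, moving with the lid, 154 mm from the hinge axis and level with it when shut (90 mm above the bench). The lid is a flat 4 mm plate; the tab is its 4 mm thick, 110 mm wide extension, overhanging the box front by 24 mm with free space beneath
- box_lid (a joint): lid angle, rad: 0 shut, 1.57 straight up, 1.92 resting open on its stop, leaning away from the robot. About 0.13 kg, light hinge without spring: it falls shut below about 1.5 and falls open onto its stop above about 1.6
- card_box_tab: the tab of the lid (sheet, 24 x 110 x 4 mm); origin at the centre of its underside, axes as the box when shut
- card_box_pad: thin steel pad (16 x 98 x 3 mm) on the tab's upper side; the tab must not be pinched between this and its underside
- follower_top (a point): middle of the top edge of the front face of the follower plate, a 124 mm wide, 4 mm thick upright steel plate inside the card box that slides front to back; 84 mm above the bench, 6 mm below the rim. Under the shut lid. 48 to 63 mm of empty space lies between the front wall and the plate at the start
- follower (a joint): travel of the follower towards the hinge side, m: 0 to 0.043; 0.043 is fully back with its cards against the rear wall. Sliding friction about 1 N, no spring
- follower_plate: the follower plate itself; origin on its front face at the box floor level (84 mm below its top edge)
- card_pack: pack of recipe cards, 26 mm thick, 122 wide, top 73 mm above the bench, fixed to the back of the follower plate and moving with it; same origin as the plate
- tea_tin: the smaller hinged box, a tea tin of the same aluminium and shape, 90 x 90 x 70 mm high, with an 18 mm tab; origin at the centre of its underside. Leave it shut and in place
- tin_lid (a joint): lid angle of the tea tin, rad: 0 shut; stays shut
- mat_roller: green silicone mat roller, 44 mm diameter, 250 mm long along its x, lying flat between the two boxes; bystander that must stay where it stands; origin at the centre of its underside
- cupcake_tray: aluminium six-cup cupcake tray, 190 x 280 x 35 mm; bystander that must stay where it stands; origin at the centre of its underside
- skewer_mug: white mug, 82 mm diameter, 95 mm high, with wooden skewers standing up to 205 mm; bystander that must stay where it stands; origin at the centre of its underside
- canister: stainless canister with twist cap, 100 mm diameter, 160 mm high; bystander that must stay where it stands; origin at the centre of its underside
- spatula: spatula lying on the bench; bystander that must stay where it lies
- measure_cup: small steel measuring bowl, 70 mm diameter, 45 mm high; bystander that must stay where it stands; origin at the centre of its underside
Mind the look-alikes: they are no part of the job. Leave any turquoise look-alike of the card_box alone. Leave any turquoise look-alike of the tea_tin alone.

How it is judged:
On the way, in this order (a step that is already met when the one before it is completed fails the run):
1. the lid rests open on its stop by itself, the robot off the box, with the cards not yet pushed back (value of joint box_lid above 1.8 rad and contact force between each of the arm, the fingers and card_box below 0.3 N and not (value of joint follower above 0.037 m)), for 0.2 s.
2. the card plate is pushed fully back (value of joint box_lid above 1.8 rad and value of joint follower above 0.037 m), for 0.2 s.
At the end, for the whole second after the job is handed in: The card box lid rests open at more than 1.8 rad (stop at 1.92), the card plate is within 6 mm of fully back, the tea tin is shut (below 0.15 rad), the card box stands flat and at rest, and it, the tin and all bystanders are within 30 mm of where they started (all of step 2 and value of joint tin_lid below 0.15 rad and distance of each of card_box, mat_roller, cupcake_tray, skewer_mug, canister, spatula, measure_cup, tea_tin from where it was at the start of the episode below 0.03 m and angle between card_box's own z axis and vertical below 0.05 rad and linear speed of card_box below 0.02 m/s); the robot touches nothing.
It fails at once if the card box is moved more than 30 mm or tipped up (distance of card_box from where it was at the start of the episode above 0.03 m or angle between card_box's own z axis and vertical above 0.15 rad).
It fails at once if the tab is pinched from above and below, or the card plate is pinched together with its cards ((contact force between the fingers and card_box_tab above 1 N and contact force between the fingers and card_box_pad above 1 N) or (contact force between the fingers and follower_plate above 1 N and contact force between the fingers and card_pack above 1 N)).
It fails at once if the card box or its parts are forced with more than 40 N (contact force between the fingers and card_box above 40 N).
It fails at once if the tea tin is opened or moved (value of joint tin_lid above 0.3 rad or distance of tea_tin from where it was at the start of the episode above 0.03 m).
It fails at once if a bystander is moved, lifted or knocked over (distance of any of mat_roller, cupcake_tray, skewer_mug, canister, spatula, measure_cup from where it was at the start of the episode above 0.03 m or angle between any of mat_roller, cupcake_tray, skewer_mug, canister, spatula, measure_cup's own z axis and vertical above 0.4 rad).
It also fails if it takes over 59 s, if anything falls off the work surface, if the arm or the gripper's body presses on something with over 40 N, if the wrist force passes 120 N, or if a joint passes its speed limit or range.

ROBOT

A 6-joint arm with a two-finger parallel gripper is mounted at the origin on the work surface. World frame = base frame: x ahead of the robot, y to its left, z up, the work surface at z = 0. Lengths are in m, angles in rad, forces in N, time in s.
With the tool pointing down it reaches from about 0.25 to 0.8 m from the base axis. Payload 8.5 kg.
Tool frame: the origin (TCP) lies between the finger pads; the fingertips stand 14 mm ahead of it and the grasp point (between the pads) lies 5 mm behind it; z points along the fingers, y is the direction in which the jaws open and shut (so a half turn about z gives the same grasp; the last joint's range is limited). The gripper opens to 85 mm and grips with 20 to 120 N. Pads are 22 mm wide; open, the fingers measure 114 mm over their backs; the gripper's body (76 mm by 85 mm) begins 54 mm behind the grasp point. The pads swing forward as they close: fully open they stand 13 mm farther back than shut.
Start: joints at [-1.143, 0.238, -0.013, 1.319, 0, 1.571], TCP at [0.218, -0.478, 0.245] pointing down, gripper open.
Joint ranges: [-2.66, 2.66], [-1.03, 1.9], [-1.14, 1.46], [-1.82, 2.27], [-1.45, 1.34], [-3.14, 3.14]. Speed limits (rad/s): [2.22, 2.22, 2.79, 3.14, 3.14, 3.14].

INTERFACE

Orientations are given as [roll, pitch, yaw] about the fixed x, y, z axes, in that order (R = Rz(yaw) Ry(pitch) Rx(roll)).
In Python, from rig import read_state, read_camera, hand_in, search_frame gives the robot as it stands.
- The arm moves only by the tool move_arm, never from a script. Its argument "moves" is text: rows parted by semicolons, each of 7 numbers parted by spaces: the closure in counts, from 0 (fully open) to 255 (shut), then the shift along the tool's x, y, z in mm, then the turn, a rotation vector about the tool's x, y, z in degrees. A call has 1 to 12 rows; each row is the pose to reach, as a shift and turn from the pose commanded when the call began, along the tool's axes at that moment; what a row does not reach only later rows make up. A row lasts 1/8 s, in which the tool goes at most 62.5 mm and 10.7 degrees, less where a joint would pass 70% of its speed; a pose out of reach is approached as far as the arm can. A call with a gripper value outside its range is refused whole. The fingers move at their own pace and stop on an object; the grip force is fixed at half the most. Time passes only in rows, so rows that repeat a pose let the fingers close. It gives the time, the measured TCP pose, the force and the opening at its end, in the units of the state.
- read_state(): the state, without advancing time (a new reading comes with each control period).
- read_camera(name): name is "scene" or "top" or "wrist"; returns a dict with "img" (384x512x3 uint8, red, green, blue), "intrinsics" (3x3 intrinsics, pixels), "rvec" (rotation vector, rad) and "tvec" (3), from world to camera coordinates, as OpenCV has them. Camera axes: x right, y down, z forward; pixel columns grow to the right and rows downward; lengths in m; the calibration is good to about 2 mm. A picture is of the moment at which its call begins. There is no depth.
- hand_in(): hands the job in, once; it reports no verdict.
Trained networks look in the newest picture that a camera, given by its name, has taken for a name from the list of things; names that differ only in an ending like _2 or _b are one class to them, and where a whole thing is asked for, a point or a joint stands for the part that bears it (a point fixed in the world has none). Each returns a list of dicts, best first, with "confidence" (0 to 1); they miss things now and then, are a little off and sometimes report something else, mostly with a low value. They report only what shows in the picture. A call takes as long as a camera call. They do not tell look-alikes from the thing itself.
- search_frame(camera, thing): "bbox" ([centre column, centre row, width, height] in pixels, round what is visible of it).
The state is a dict: "clock": time; "joints": joint angles; "joint_vel": joint speeds; "effort": joint torques, N m; "tcp_pos": TCP position; "tool_rot": TCP orientation; "force": force on the tool from outside, world axes, zero at the start; "ft_torque": the same for the moment, N m; "gripper_width": opening from 0.0 (shut) to 1.0 (fully open).
Only numpy, scipy, OpenCV 4.12 (cv2) and the standard library are available. Lean on these libraries where they do the work, as an engineer would, in place of code of your own. Each camera call takes 0.05 s, during which the arm holds its last target.

## Working session

There is one attempt and no reset: what is moved stays moved. The work goes in short steps, Python scripts to look and compute and a tool call to move; the robot and the scene stay as the last step left them, time stands still between calls to the robot, and variables do not carry over. Pictures are saved under pics/ and viewed, and the job is handed in when it is done.

Besides the shell and the picture viewer there is one more tool, called after "Emit:" by a JSON object that holds its "op" and its "data", one argument or row to a line. move_arm: Moves the arm, as the interface text tells. Its arguments: {"type":"object","properties":{"moves":{"type":"string"}},"required":["moves"]}

```bash
ls; mkdir -p pics; python3 - <<'E'
from rig import *
import cv2
s=read_state();print({k:s[k] for k in('clock','joints','tcp_pos','tool_rot','gripper_width')})
for c in('scene','top','wrist'):
    d=read_camera(c);cv2.imwrite(f'pics/{c}0.png',d['img'][...,::-1]);print(c,d['intrinsics'],d['rvec'],d['tvec'])
    if c!='wrist':
        for t in('card_box','lid_edge','card_box_tab','tea_tin','mat_roller','canister','skewer_mug','cupcake_tray'):
            print(t,[(r['bbox'],r['confidence']) for r in search_frame(c,t)][:4])
E
```

```text
pics
{'clock': 0.0, 'joints': array([-1.14303620e+00,  2.38798001e-01, -1.42498244e-02,  1.31916804e+00,
       -6.44640804e-06,  1.57078868e+00]), 'tcp_pos': array([ 0.21762884, -0.47735204,  0.24467028]), 'tool_rot': array([-3.14017311e+00,  6.43554990e-06,  4.27767785e-01]), 'gripper_width': 0.9971927033247462}
scene [[402.85679554   0.         258.20660562]
 [  0.         402.85679554 188.59686826]
 [  0.           0.           1.        ]] [ 1.37804247  2.15038834 -0.92866993] [ 0.233161   -0.28056276  1.66360095]
card_box [([350.6, 165.8, 52.9, 51.8], 0.96), ([253.4, 148.8, 50.8, 51.7], 0.95), ([325.4, 212.2, 55.0, 61.3], 0.63)]
lid_edge [([254.1, 138.4, 52.1, 30.3], 0.9), ([325.8, 202.2, 54.6, 39.8], 0.86), ([350.4, 156.9, 49.9, 32.0], 0.62)]
card_box_tab [([306.6, 186.1, 2.3, 1.3], 0.4)]
tea_tin [([151.1, 211.9, 47.6, 43.8], 0.86), ([197.1, 182.7, 35.7, 41.7], 0.74), ([195.6, 173.2, 35.2, 22.8], 0.41)]
mat_roller [([264.6, 195.2, 44.7, 55.7], 0.61), ([414.4, 268.1, 56.8, 67.5], 0.17)]
canister [([412.7, 268.1, 58.8, 66.1], 0.75)]
skewer_mug [([126.0, 161.4, 36.0, 55.9], 0.59)
[... 541 characters left out ...]
ab [([274.9, 284.4, 23.8, 23.5], 0.51), ([203.6, 220.9, 23.8, 17.9], 0.5)]
tea_tin [([339.8, 146.2, 36.1, 30.5], 0.98), ([319.2, 191.7, 30.0, 34.0], 0.93), ([375.5, 237.8, 16.6, 22.7], 0.53)]
mat_roller [([251.9, 213.4, 13.6, 74.4], 0.89)]
canister [([106.8, 166.6, 47.4, 35.0], 0.77), ([186.2, 202.8, 52.0, 54.0], 0.55), ([199.1, 221.5, 22.0, 15.4], 0.53)]
skewer_mug [([392.6, 177.1, 31.2, 30.5], 0.56)]
cupcake_tray [([253.7, 124.0, 85.0, 55.0], 0.95), ([197.7, 221.0, 23.6, 19.8], 0.36)]
wrist [[268.53180153   0.         251.38590365]
 [  0.         268.53180153 187.38631082]
 [  0.           0.           1.        ]] [-2.45071397  1.57721781  0.20762777] [-0.52437389 -0.03352263  0.37805541]
```

View pics/scene0.png

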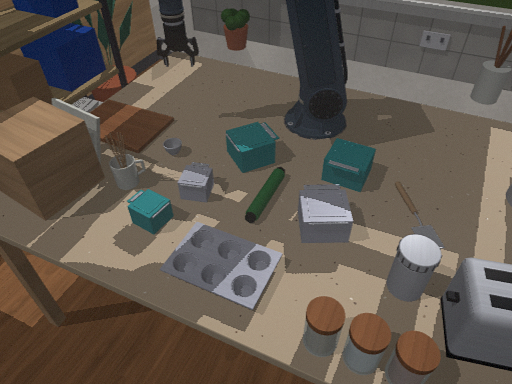

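View pics/top0.png

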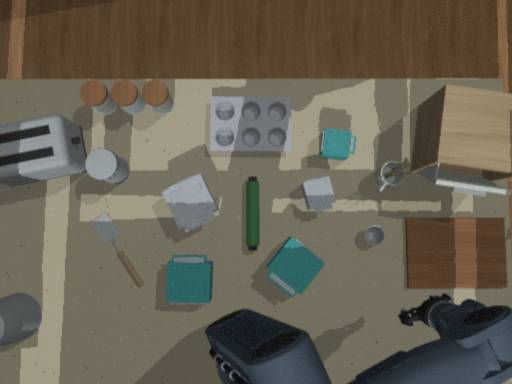

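View pics/wrist0.png

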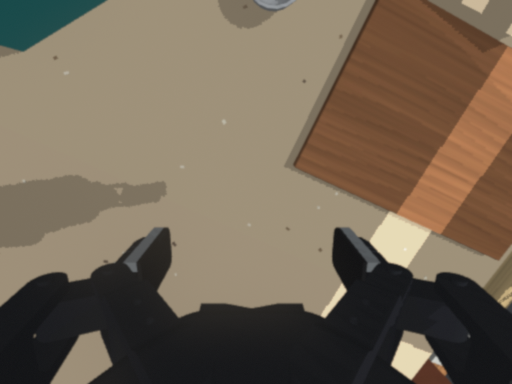

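Candidates for card_box in the top view: plain aluminium at (190,203), turquoise at (189,281) and turquoise at (296,267). The aluminium one fits. The small aluminium box at (319,194) is the tea tin, and the turquoise one at (337,145) is its look-alike. I'll enlarge to confirm.

```bash
cat > h.py <<'E'
import numpy as np,cv2
from rig import *
def proj(d,P):
    P=np.atleast_2d(np.array(P,float)); return cv2.projectPoints(P,d['rvec'],d['tvec'],d['intrinsics'],None)[0].reshape(-1,2)
def back(d,uv,z):
    R=cv2.Rodrigues(d['rvec'])[0];c=-R.T@d['tvec']
    r=R.T@np.linalg.inv(d['intrinsics'])@np.array([uv[0],uv[1],1.])
    return c+r*(z-c[2])/r[2]
E
python3 - <<'E'
from h import *
a=read_camera('top');b=read_camera('scene')
A=cv2.resize(a['img'][160:250,145:235],(400,400),interpolation=cv2.INTER_CUBIC)
B=cv2.resize(b['img'][170:260,280:370],(400,400),interpolation=cv2.INTER_CUBIC)
cv2.imwrite('pics/crop1.png',np.hstack([A,B])[...,::-1])
print(back(a,(190,203),.09),back(a,(296,267),.09),back(a,(189,281),.09),back(a,(252,213),.04))
E
```

```text
[0.52753531 0.20411708 0.09      ] [ 0.31767283 -0.14220995  0.09      ] [0.27426147 0.20534748 0.09      ] [0.49603459 0.00078952 0.04      ]
```

View pics/crop1.png

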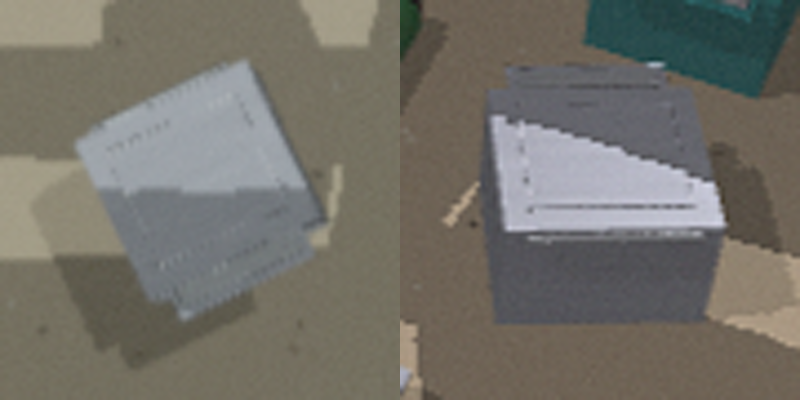

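```bash
cat > fit.py <<'E'
from h import *
from scipy.optimize import least_squares
loc=lambda p,L:np.c_[(np.array(L)[:,:2]@np.array([[np.cos(p[2]),np.sin(p[2])],[-np.sin(p[2]),np.cos(p[2])]]))+p[:2],np.array(L)[:,2]]
E
python3 - <<'E'
from fit import *
a=read_camera('top');b=read_camera('scene')
k=90/400
ta=np.array([[245,62],[77,145],[183,320],[313,255],[325,222],[150,300]])*k+[145-.4,160-.4]
La=[[.065,-.07,.094],[.065,.07,.094],[-.089,.055,.094],[-.089,-.055,.094],[-.065,-.07,.094],[-.065,.07,.094]]
tb=(np.array([[505,67],[663,64],[507,230],[723,225],[497,322],[706,322]])-[400,0])*k+[280-.4,170-.4]
Lb=[[-.089,-.055,.094],[-.089,.055,.094],[.065,-.07,.094],[.065,.07,.094],[.065,-.07,0],[.065,.07,0]]
f=lambda p:np.r_[(proj(a,loc(p,La))-ta).ravel(),(proj(b,loc(p,Lb))-tb).ravel()]
r=least_squares(f,[.52,.2,.4],loss='soft_l1');print(r.x,np.degrees(r.x[2]));print(f(r.x).reshape(-1,2).round(1))
ra=least_squares(lambda p:f(p)[:12],r.x).x;rb=least_squares(lambda p:f(p)[12:],r.x).x;print(ra,rb)
p=r.x
L=[[-.089,0,.09],[-.089,.055,.09],[-.089,-.055,.09],[.065,0,.09],[-.017,0,.084],[-.002,0,.084]]
print(loc(p,L).round(4))
E
```

```text
[0.53625484 0.20731589 0.4520357 ] 25.899737964363343
[[-0.1 -0.3]
 [-0.9 -0.4]
 [-0.4  0.5]
 [ 0.8  0.3]
 [-1.  -0.9]
 [-0.3  0.4]
 [-0.1 -0.6]
 [-0.2 -0.5]
 [-0.5 -0. ]
 [ 0.5  0.2]
 [-0.5  0.4]
 [-0.6 -0.4]]
[0.53621405 0.2061259  0.44706063] [0.5364674  0.20810666 0.45145959]
[[0.4562 0.1684 0.09  ]
 [0.4322 0.2179 0.09  ]
 [0.4802 0.119  0.09  ]
 [0.5947 0.2357 0.09  ]
 [0.521  0.1999 0.084 ]
 [0.5345 0.2064 0.084 ]]
```

The crop shows plain aluminium with its tab towards the robot, so this is the card box. The fit gives centre (0.536, 0.207) and yaw 25.8°. Next I'll write a planner helper that gives moves in tool axes.

```bash
cat > plan.py <<'E'
from h import *
from scipy.spatial.transform import Rotation as Ro
C=np.array([.5363,.207]);PSI=np.radians(25.8)
ex=np.array([np.cos(PSI),np.sin(PSI),0]);ey=np.array([-np.sin(PSI),np.cos(PSI),0]);ez=np.array([0,0,1.])
def Rt(al):
    a=np.radians(al);z=ex*np.cos(a)-ez*np.sin(a);y=-ey;x=np.cross(y,z);return np.c_[x,y,z]
def tcp(corner,al,off=(.011,0,.014)): # corner local (x,y,z) -> tcp world
    return np.r_[C,0]+corner[0]*ex+corner[1]*ey+corner[2]*ez-Rt(al)@np.array(off)
def row(corner,al,off=(.011,0,.014)):
    s=read_state();R0=Ro.from_euler('xyz',s['tool_rot']).as_matrix()
    t=R0.T@(tcp(corner,al,off)-s['tcp_pos'])*1e3
    w=np.degrees(Ro.from_matrix(R0.T@Rt(al)).as_rotvec())
    print(corner,al,'row',t.round(1),w.round(1))
def st():
    s=read_state();R=Ro.from_euler('xyz',s['tool_rot']).as_matrix()
    c=s['tcp_pos']+R@np.array([.011,0,.014])-np.r_[C,0]
    print('t',round(s['clock'],2),'corner local mm',(np.array([c@ex,c@ey,c[2]])*1e3).round(1),'alpha',np.degrees(np.arcsin(-R[2,2])).round(1),'F',s['force'].round(2),'grip',round(s['gripper_width'],3));print('j',s['joints'].round(2))
E
python3 - <<'E'
from plan import *
st();row((-.16,0,.22),90);row((-.16,0,.22),60);row((-.14,0,.2),30)
a=read_camera('top');print('canister',back(a,(106.8,166.6),.16),'tq',back(a,(189,281),.09))
E
```

```text
t 1.15 corner local mm [-573.8 -478.   231.3] alpha 90.0 F [-0.11  1.27 -0.29] grip 1.001
j [-1.14  0.24 -0.01  1.32  0.    1.57]
(-0.16, 0, 0.22) 90 row [ 402.9 -487.    11.3] [-0.  -0.  -1.3]
(-0.16, 0, 0.22) 60 row [ 397.4 -486.8   18.7] [ 0.3 30.  -1.3]
(-0.14, 0, 0.2) 30 row [ 416.3 -487.3   47.9] [ 0.7 60.  -1.2]
canister [0.63864402 0.45654815 0.16      ] tq [0.27426147 0.20534748 0.09      ]
```

Emit:
{"op": "move_arm", "data": {
  "moves": "255 100 -120 0 0 8 0; 255 200 -240 0 0 15 0; 255 300 -360 0 0 22 -1; 255 400 -487 0 0 30 -1;255 400 -487 0 0 30 -1;255 400 -487 0 0 30 -1;255 400 -487 0 0 30 -1;255 400 -487 0 0 30 -1;255 400 -487 0 0 30 -1;255 400 -487 0 0 30 -1;255 400 -487 0 0 30 -1;255 400 -487 0 0 30 -1"
}}

```text
clock: 2.7
tcp_pos: [0.3795, 0.1342, 0.2458]
tool_rot: [3.137, -0.525, 0.451]
force: [0.0, -1.2, -0.9]
gripper_width: -0.003
```

```bash
python3 - <<'E'
from plan import *
st();row((-.14,0,.2),30);row((-.14,0,.2),45)
E
```

```text
t 2.7 corner local mm [-156.3    2.6  239.2] alpha 59.9 F [ 0.   -1.15 -0.86] grip -0.003
j [ 0.28 -0.34 -0.7   0.7   0.08  3.  ]
(-0.14, 0, 0.2) 30 row [-11.1   2.5  49.5] [ 0.3 29.9  0.1]
(-0.14, 0, 0.2) 45 row [-8.8  2.5 45.4] [ 0.3 14.9  0.1]
```

Emit:
{"op": "move_arm", "data": {
  "moves": "255 0 0 0 0 0 -20;255 0 0 0 0 0 -40;255 0 0 0 0 0 -60;255 0 0 0 0 0 -80;255 0 0 0 0 0 -100;255 0 0 0 0 0 -120;255 0 0 0 0 0 -120;255 0 0 0 0 0 -120;255 0 0 0 0 0 -120;255 0 0 0 0 0 -120;255 0 0 0 0 0 -120;255 0 0 0 0 0 -120"
}}

```text
clock: 4.2
tcp_pos: [0.3796, 0.1314, 0.2454]
tool_rot: [2.68, 0.257, 2.48]
force: [0.5, -0.1, 0.6]
gripper_width: 0.005
```

```bash
sed -i 's/y=-ey;/y=ey;/; s/(.011,0,.014)/(-.011,0,.014)/g; s/\[.011,0,.014\]/[-.011,0,.014]/g' plan.py; python3 - <<'E'
from plan import *
st();row((-.15,0,.2),60);row((-.14,0,.2),30)
E
```

```text
t 4.2 corner local mm [-162.3   -9.5  236. ] alpha 60.0 F [ 0.51 -0.1   0.61] grip 0.005
j [ 0.27 -0.34 -0.7   0.7   0.08  0.9 ]
(-0.15, 0, 0.2) 60 row [  6.5 -11.1  37.3] [ -0.3   0.2 -60.1]
(-0.14, 0, 0.2) 30 row [ 5.  -8.3 49.7] [-16.1 -27.  -58.6]
```

Emit:
{"op": "move_arm", "data": {
  "moves": "255 5 -8 50 -16 -27 -59;255 5 -8 50 -16 -27 -59;255 5 -8 50 -16 -27 -59;255 5 -8 50 -16 -27 -59;255 5 -8 50 -16 -27 -59;255 5 -8 50 -16 -27 -59;255 5 -8 50 -16 -27 -59;255 5 -8 50 -16 -27 -59"
}}

```text
clock: 5.2
tcp_pos: [0.4067, 0.1349, 0.2405]
tool_rot: [3.138, 0.998, -2.686]
force: [0.8, -0.7, 0.1]
gripper_width: -0.004
```

```bash
python3 - <<'E'
from plan import *
st();row((-.12,0,.07),30);row((-.12,0,.07),20)
for c in('scene','wrist'):
    d=read_camera(c);cv2.imwrite(f'pics/{c}1.png',d['img'][...,::-1])
E
```

```text
t 5.2 corner local mm [-130.4   -8.4  242.1] alpha 32.8 F [ 0.79 -0.69  0.11] grip -0.004
j [ 0.14 -0.45 -1.14 -0.1   0.27 -0.18]
(-0.12, 0, 0.07) 30 row [139.7   8.1 102.7] [ 0.5 -2.8  0.1]
(-0.12, 0, 0.07) 20 row [141.8   8.1 104.9] [  0.5 -12.8   0.1]
```

View pics/scene1.png

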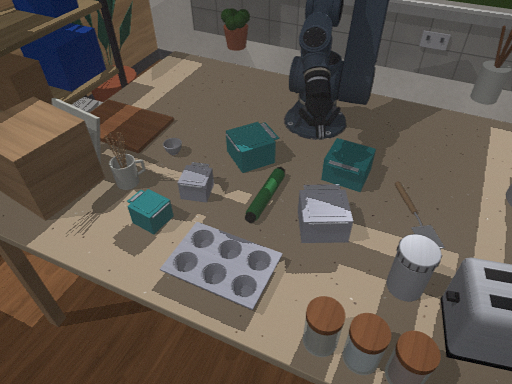

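View pics/wrist1.png

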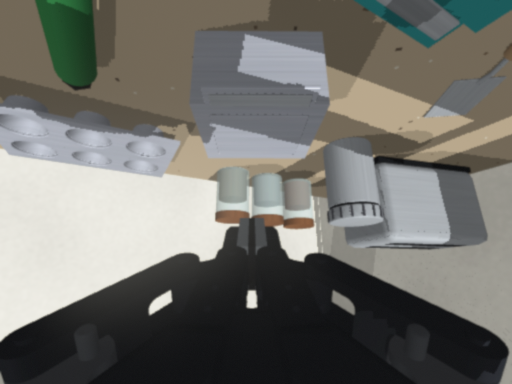

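The arm folds to its elbow limit here (j3 = −1.14). I'll estimate its kinematics so I can pick a tilt that is reachable.

```bash
cat > kin.py <<'E'
import numpy as np
from scipy.optimize import least_squares
from scipy.spatial.transform import Rotation as Ro
def Rz(a):return Ro.from_euler('z',a).as_matrix()
def Ry(a):return Ro.from_euler('y',a).as_matrix()
# fk: base z-rot, planar chain pitch(down positive = Ry), then j5 about local z-ish, tool
def fk(q,p):
    r0,h,L1,L2,o2,L3,L4=p
    R=Rz(q[0]);P=R@np.array([r0,0,h])
    R=R@Ry(q[1]);P=P+R@np.array([0,0,L1])
    R=R@Ry(-q[2]);P=P+R@np.array([L2,0,o2])
    R=R@Ry(q[3]);P=P+R@np.array([L3,0,0])
    R=R@Rz(q[4]);P=P+R@np.array([L4,0,0])
    return P,R[:,0]
E
python3 - <<'E'
from kin import *
D=[([-1.14303620,.238798001,-.0142498,1.319168,0,1.57],[.21762884,-.47735204,.24467028]),
([.28,-.34,-.70,.70,.08,3.0],[.3795,.1342,.2458]),([.27,-.34,-.7,.7,.08,.9],[.3796,.1314,.2454]),([.14,-.45,-1.14,-.1,.27,-.18],[.4067,.1349,.2405])]
f=lambda p:np.concatenate([fk(q,p)[0]-x for q,x in D]+[.02*(p-p0)])
p0=np.array([0,.2,.4,.35,0,.1,.2])
r=least_squares(f,p0);print(r.x.round(3));print(f(r.x)[:12].reshape(-1,3).round(4));print([fk(q,r.x)[1].round(3) for q,_ in D])
E
```

```text
[0.052 0.167 0.527 0.35  0.035 0.088 0.291]
[[-0.0001  0.0002  0.0023]
 [-0.0001 -0.0009 -0.0017]
 [ 0.0011 -0.0019 -0.0013]
 [-0.0001  0.0007  0.0007]]
[array([-0.001,  0.001, -1.   ]), array([ 0.446,  0.211, -0.87 ]), array([ 0.448,  0.207, -0.87 ]), array([ 0.756,  0.376, -0.536])]
```

```bash
cat > feas.py <<'E'
from plan import *
from kin import *
p=np.array([0.052,0.167,0.527,0.35,0.035,0.088,0.291])
lo=np.array([-2.66,-1.03,-1.14,-1.82,-1.45]);hi=np.array([2.66,1.9,1.46,2.27,1.34])
def ik(X,d):
    f=lambda q:np.r_[(fk(q,p)[0]-X)*1e3,(fk(q,p)[1]-d)*300]
    best=min((least_squares(f,x0,bounds=(lo,hi)) for x0 in([.3,-.3,-.7,.7,.05],[.3,.3,-.7,.3,.05],[.3,.5,-.9,1,.05])),key=lambda r:r.cost)
    return best
E
python3 - <<'E'
from feas import *
for al in(20,30,40,45,50,60,75):
    for c in((-.12,0,.06),(-.077,0,.078),(-.04,0,.16),(.0,0,.20),(.06,0,.235),(.1,0,.225)):
        r=ik(tcp(c,al),Rt(al)[:,2]);print(al,c,round(np.sqrt(2*r.cost),1),r.x.round(2))
E
```

```text
20 (-0.12, 0, 0.06) 153.6 [ 0.03  0.05 -1.14 -0.36  0.45]
20 (-0.077, 0, 0.078) 129.7 [ 0.15  0.11 -1.14 -0.53  0.32]
20 (-0.04, 0, 0.16) 77.6 [ 0.24 -0.   -1.14 -0.57  0.21]
20 (0.0, 0, 0.2) 42.9 [ 0.28  0.04 -1.14 -0.71  0.17]
20 (0.06, 0, 0.235) 0.1 [ 0.31  0.16 -1.14 -0.95  0.13]
20 (0.1, 0, 0.225) 0.0 [ 0.33  0.24 -1.07 -0.96  0.11]
30 (-0.12, 0, 0.06) 113.6 [ 0.15  0.01 -1.14 -0.3   0.27]
30 (-0.077, 0, 0.078) 88.8 [ 0.22  0.08 -1.14 -0.45  0.21]
30 (-0.04, 0, 0.16) 35.7 [ 0.27 -0.02 -1.14 -0.49  0.16]
30 (0.0, 0, 0.2) 1.2 [ 0.3   0.01 -1.14 -0.62  0.13]
30 (0.06, 0, 0.235) 0.0 [ 0.32  0.03 -0.95 -0.45  0.11]
30 (0.1, 0, 0.225) 0.0 [ 0.33  0.12 -0.89 -0.48  0.1 ]
40 (-0.12, 0, 0.06) 72.4 [ 0.22  0.   -1.14 -0.24  0.18]
40 (-0.077, 0, 0.078) 47.1 [ 0.26  0.07 -1.14 -0.38  0.15]
40 (-0.04, 0, 0.16) 0.0 [ 0.29 -0.05 -1.11 -0.36  0.12]
40 (0.0, 0, 0.2) 0.0 [ 0.31 -0.06 -0.95 -0.18  0.11]
40 (0.06, 0, 0.235) 0.0 [ 0.33 -0.01 -0.76 -0.05  0.09]
40 (0.1, 0, 0.225) 0.0 [ 0.34  0.08 -0.7  -0.08  0.08]
45 (-0.12, 0, 0.06) 51.7 [ 0.24  0.01 -1.14 -0.22  0.15]
45 (-0.077, 0, 0.078) 26.1 [ 
[... 547 characters left out ...]
) 0.0 [ 0.35  0.11 -0.5   0.26  0.06]
60 (-0.12, 0, 0.06) 0.0 [ 0.29  0.03 -1.09 -0.06  0.08]
60 (-0.077, 0, 0.078) 0.0 [ 0.31  0.05 -0.97  0.03  0.07]
60 (-0.04, 0, 0.16) 0.0 [ 0.32 -0.02 -0.72  0.35  0.06]
60 (0.0, 0, 0.2) 0.0 [ 0.34  0.01 -0.56  0.48  0.06]
60 (0.06, 0, 0.235) 0.0 [ 0.35  0.09 -0.36  0.6   0.05]
60 (0.1, 0, 0.225) 0.0 [ 0.36  0.17 -0.3   0.58  0.05]
75 (-0.12, 0, 0.06) 0.0 [ 0.32  0.09 -0.82  0.4   0.03]
75 (-0.077, 0, 0.078) 0.0 [ 0.34  0.14 -0.69  0.48  0.03]
75 (-0.04, 0, 0.16) 0.0 [ 0.34  0.1  -0.45  0.76  0.03]
75 (0.0, 0, 0.2) 0.0 [ 0.35  0.15 -0.27  0.89  0.03]
75 (0.06, 0, 0.235) 0.0 [ 0.36  0.24 -0.05  1.02  0.02]
75 (0.1, 0, 0.225) 0.0 [0.37 0.32 0.03 1.02 0.02]
```

```bash
python3 - <<'E'
from plan import *
st();row((-.135,0,.15),60)
E
```

```text
t 5.3 corner local mm [-130.5   -7.8  241.6] alpha 32.9 F [-0.09 -0.36 -0.24] grip 0.002
j [ 0.14 -0.45 -1.14 -0.1   0.27 -0.18]
(-0.135, 0, 0.15) 60 row [71.7  7.9 42.5] [ 0.4 27.1  0.3]
```

Emit:
{"op": "move_arm", "data": {
  "moves": "255 24 3 14 0 9 0;255 48 6 28 0 18 0;255 72 8 42 0 27 0;255 72 8 42 0 27 0;255 72 8 42 0 27 0"
}}

```text
clock: 5.92
tcp_pos: [0.3989, 0.1411, 0.1566]
tool_rot: [3.141, 0.527, -2.68]
force: [-0.5, -0.5, -0.0]
gripper_width: 0.002
```

```bash
python3 - <<'E'
from plan import *
st();row((-.12,0,.06),60)
E
```

```text
t 5.92 corner local mm [-135.8    0.7  150. ] alpha 59.8 F [-0.49 -0.55 -0.04] grip 0.002
j [ 0.28 -0.21 -0.87  0.39  0.09 -0.16]
(-0.12, 0, 0.06) 60 row [31.6 -0.7 85.7] [0.3 0.2 0.6]
```

Emit:
{"op": "move_arm", "data": {
  "moves": "255 16 0 43 0 0 0;255 32 -1 86 0 0 0;255 32 -1 86 0 0 0"
}}

```text
clock: 6.3
tcp_pos: [0.4109, 0.1459, 0.0639]
tool_rot: [3.14, 0.521, -2.681]
force: [-0.7, 0.1, -0.3]
gripper_width: -0.0
```

```bash
python3 - <<'E'
from plan import *
st();row((-.09,0,.06),60);row((-.079,0,.06),60)
ims=[]
for c in('scene','top','wrist'):
    d=read_camera(c);cv2.imwrite(f'pics/{c}2.png',d['img'][...,::-1])
    if c!='wrist':
        s=read_state();R=Ro.from_euler('xyz',s['tool_rot']).as_matrix()
        print(c,proj(d,[s['tcp_pos']+R@np.array(o) for o in([-.011,0,.014],[.011,0,.014],[0,0,0])]).round(0).tolist())
E
```

```text
t 6.3 corner local mm [-123.    -0.3   57.2] alpha 60.2 F [-0.73  0.14 -0.28] grip -0.0
j [ 0.28  0.   -1.04  0.02  0.09 -0.16]
(-0.09, 0, 0.06) 60 row [-29.9   0.1  14. ] [ 0.4 -0.2  0.5]
(-0.079, 0, 0.06) 60 row [-39.5  -0.   19.5] [ 0.4 -0.2  0.5]
scene [[318.0, 185.0], [317.0, 183.0], [318.0, 180.0]]
top [[206.0, 233.0], [209.0, 238.0], [208.0, 238.0]]
```

View pics/scene2.png

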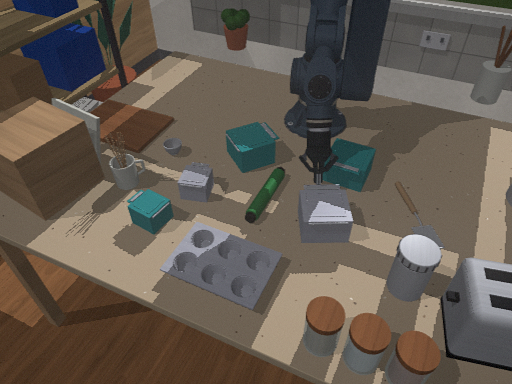

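View pics/wrist2.png

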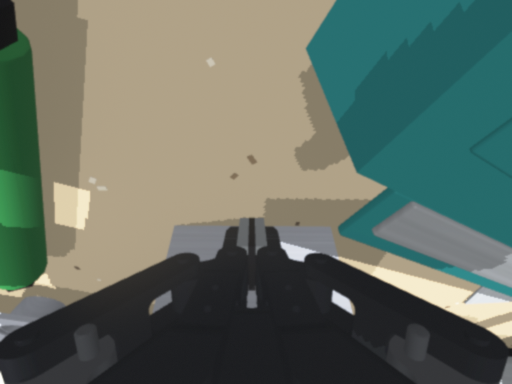

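View pics/top2.png

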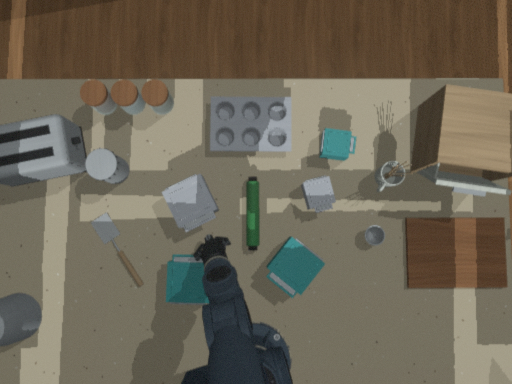

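Emit:
{"op": "move_arm", "data": {
  "moves": "255 -13 0 7 0 0 0;255 -26 0 13 0 0 0;255 -39 0 19 0 0 0;255 -39 0 19 0 0 0"
}}

```text
clock: 6.95
tcp_pos: [0.4542, 0.167, 0.0702]
tool_rot: [-3.141, 0.527, -2.679]
force: [0.5, 1.2, -1.2]
gripper_width: 0.003
```

```bash
cat >> plan.py <<'E'
def arc(th,s=.02,al=60):
    t=np.radians(th);a=np.radians(al)
    e=np.array([.065-.154*np.cos(t),.09+.154*np.sin(t)])
    d=np.array([np.cos(a),-np.sin(a)]) if th<al else np.array([np.cos(t),-np.sin(t)])
    c=e+s*d;return (c[0],0,c[1])
E
python3 - <<'E'
from plan import *
st()
for th in(0,5,10,15,20,25,30,40,50):row(tuple(np.round(arc(th),4)),60)
for c in('scene','wrist','top'):
    d=read_camera(c);cv2.imwrite(f'pics/{c}3.png',d['img'][...,::-1])
    if c!='wrist':
        b=(280,170) if c=='scene' else (145,160)
        cv2.imwrite(f'pics/{c}3c.png',cv2.resize(d['img'][b[1]-20:b[1]+80,b[0]:b[0]+100],(600,600),interpolation=2)[...,::-1])
E
```

```text
t 6.95 corner local mm [-74.8  -0.1  63.7] alpha 59.8 F [ 0.5   1.25 -1.25] grip 0.003
j [ 0.3   0.07 -0.95  0.04  0.08 -0.14]
(np.float64(-0.079), np.float64(0.0), np.float64(0.0727)) 60 row [-1.   0.3 -9.9] [0.3 0.2 0.6]
(np.float64(-0.0784), np.float64(0.0), np.float64(0.0861)) 60 row [ -8.2   0.3 -21.2] [0.3 0.2 0.6]
(np.float64(-0.0767), np.float64(0.0), np.float64(0.0994)) 60 row [-16.4   0.3 -31.9] [0.3 0.2 0.6]
(np.float64(-0.0738), np.float64(0.0), np.float64(0.1125)) 60 row [-25.5   0.2 -41.7] [0.3 0.2 0.6]
(np.float64(-0.0697), np.float64(0.0), np.float64(0.1254)) 60 row [-35.5   0.2 -50.8] [0.3 0.2 0.6]
(np.float64(-0.0646), np.float64(0.0), np.float64(0.1378)) 60 row [-46.2   0.1 -59. ] [0.3 0.2 0.6]
(np.float64(-0.0584), np.float64(0.0), np.float64(0.1497)) 60 row [-57.5   0.  -66.1] [0.3 0.2 0.6]
(np.float64(-0.043), np.float64(0.0), np.float64(0.1717)) 60 row [-81.9  -0.2 -77.4] [0.3 0.2 0.6]
(np.float64(-0.024), np.float64(0.0), np.float64(0.1907)) 60 row [-107.9   -0.4  -84.2] [0.3 0.2 0.6]
```

View pics/scene3c.png

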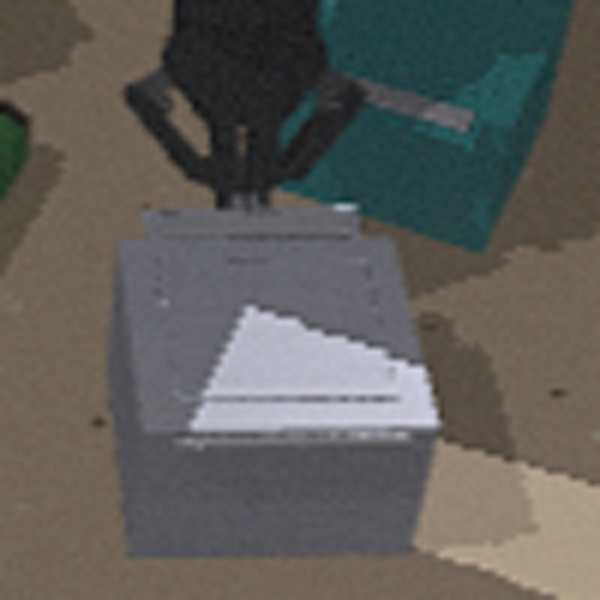

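View pics/wrist3.png

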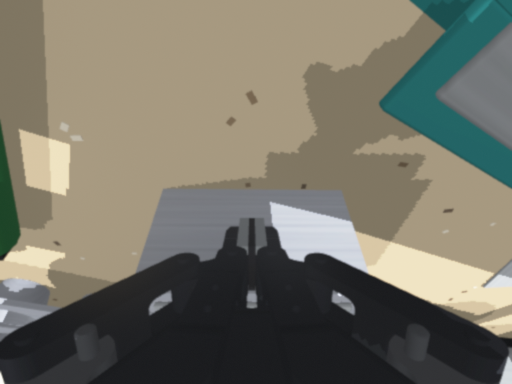

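The scene crop shows the fingertips hidden beneath the tab at its centre, around (245,205) in the crop. I'll lift along the arc.

Emit:
{"op": "move_arm", "data": {
  "moves": "255 -1 0 -5 0 0 0;255 -2 0 -10 0 0 0;255 -5 0 -16 0 0 0;255 -8 0 -21 0 0 0;255 -12 0 -27 0 0 0;255 -16 0 -32 0 0 0;255 -21 0 -37 0 0 0;255 -25 0 -42 0 0 0;255 -25 0 -42 0 0 0"
}}

```text
clock: 8.22
tcp_pos: [0.4526, 0.1662, 0.1186]
tool_rot: [-3.141, 0.525, -2.68]
force: [-4.5, -2.9, 1.0]
gripper_width: -0.001
```

```bash
python3 - <<'E'
from plan import *
st()
for th in(15,20,25,30,35,40,45,50,55,60,65,70):row(tuple(np.round(arc(th),4)),60)
for c in('scene','top'):
    d=read_camera(c)
    b=(270,140) if c=='scene' else (145,150)
    cv2.imwrite(f'pics/{c}4c.png',cv2.resize(d['img'][b[1]:b[1]+110,b[0]:b[0]+110],(400,400),interpolation=2)[...,::-1])
E
python3 -c "
import cv2,numpy as np
cv2.imwrite('pics/4.png',np.hstack([cv2.imread('pics/scene4c.png'),cv2.imread('pics/top4c.png')]))"
```

```text
t 8.22 corner local mm [-7.66e+01 -1.00e-01  1.12e+02] alpha 59.9 F [-4.51 -2.87  0.99] grip -0.001
j [ 0.3  -0.03 -0.86  0.22  0.08 -0.14]
(np.float64(-0.0738), np.float64(0.0), np.float64(0.1125)) 60 row [-2.7  0.2  0.9] [0.3 0.1 0.6]
(np.float64(-0.0697), np.float64(0.0), np.float64(0.1254)) 60 row [-12.7   0.2  -8.2] [0.3 0.1 0.6]
(np.float64(-0.0646), np.float64(0.0), np.float64(0.1378)) 60 row [-23.4   0.1 -16.4] [0.3 0.1 0.6]
(np.float64(-0.0584), np.float64(0.0), np.float64(0.1497)) 60 row [-34.7   0.  -23.5] [0.3 0.1 0.6]
(np.float64(-0.0511), np.float64(0.0), np.float64(0.161)) 60 row [-46.7  -0.  -29.7] [0.3 0.1 0.6]
(np.float64(-0.043), np.float64(0.0), np.float64(0.1717)) 60 row [-59.   -0.1 -34.9] [0.3 0.1 0.6]
(np.float64(-0.0339), np.float64(0.0), np.float64(0.1816)) 60 row [-71.9  -0.3 -38.9] [0.3 0.1 0.6]
(np.float64(-0.024), np.float64(0.0), np.float64(0.1907)) 60 row [-85.   -0.4 -41.8] [0.3 0.1 0.6]
(np.float64(-0.0133), np.float64(0.0), np.float64(0.1988)) 60 row [-98.3  -0.5 -43.4] [0.3 0.1 0.6]
(np.float64(-0.002), np.float64(0.0), np.float64(0.206)) 60 row [-111.7   -0.6  -44. ] [0.3 0.1 0.6]
(np.float64(0.0084), np.float64(0.0), np.float64(0.2114)) 60 row [-123.4   -0.8  -43.5] [0.3 0.1 0.6]
(np.float64(0.0192), np.float64(0.0), np.float64(0.2159)) 60 row [-135.    -0.9  -41.9] [0.3 0.1 0.6]
```

View pics/4.png

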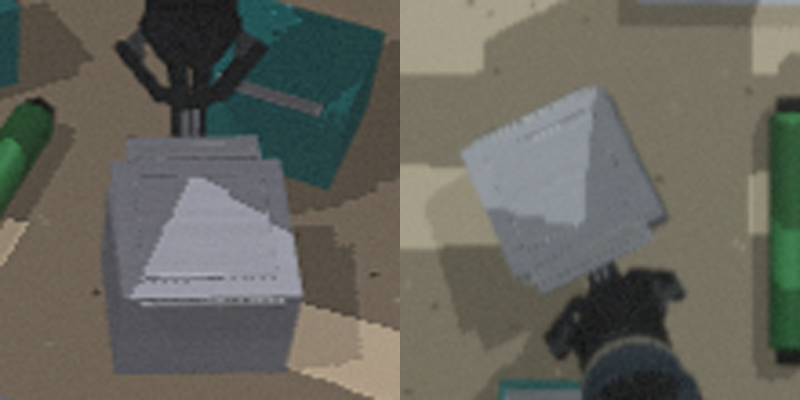

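The lid has started lifting, by about 12°, and the box hasn't moved. I'll continue along the arc.

Emit:
{"op": "move_arm", "data": {
  "moves": "255 -5 0 -5 0 0 0;255 -10 0 -10 0 0 0;255 -15 0 -14 0 0 0;255 -21 0 -18 0 0 0;255 -26 0 -22 0 0 0;255 -32 0 -25 0 0 0;255 -38 0 -28 0 0 0;255 -44 0 -31 0 0 0;255 -50 0 -34 0 0 0;255 -56 0 -36 0 0 0;255 -56 0 -36 0 0 0"
}}

```text
clock: 9.7
tcp_pos: [0.4808, 0.1803, 0.1783]
tool_rot: [-3.141, 0.527, -2.679]
force: [-0.8, -0.4, -0.2]
gripper_width: -0.004
```

```bash
cat > look.py <<'E'
import sys
from plan import *
st()
o=[]
for c in('scene','top'):
    d=read_camera(c)
    b=(270,130) if c=='scene' else (135,130)
    o.append(cv2.resize(d['img'][b[1]:b[1]+130,b[0]:b[0]+130],(400,400),interpolation=2)[...,::-1])
cv2.imwrite('pics/%s.png'%sys.argv[1],np.hstack(o))
E
python3 look.py 5
python3 - <<'E'
from plan import *
for th in(35,40,50,60,70,80,90,100,105):row(tuple(np.round(arc(th),4)),60)
E
```

```text
t 9.7 corner local mm [-45.    0.3 171.8] alpha 59.8 F [-0.85 -0.39 -0.21] grip -0.004
j [ 0.32 -0.06 -0.7   0.41  0.07 -0.13]
(np.float64(-0.0511), np.float64(0.0), np.float64(0.161)) 60 row [ 9.6 -0.1  6. ] [0.3 0.1 0.6]
(np.float64(-0.043), np.float64(0.0), np.float64(0.1717)) 60 row [-2.8 -0.2  0.8] [0.3 0.1 0.6]
(np.float64(-0.024), np.float64(0.0), np.float64(0.1907)) 60 row [-28.7  -0.4  -6.1] [0.3 0.1 0.6]
(np.float64(-0.002), np.float64(0.0), np.float64(0.206)) 60 row [-55.4  -0.7  -8.3] [0.3 0.1 0.6]
(np.float64(0.0192), np.float64(0.0), np.float64(0.2159)) 60 row [-78.7  -0.9  -6.2] [0.3 0.1 0.6]
(np.float64(0.0417), np.float64(0.0), np.float64(0.222)) 60 row [-101.3   -1.2   -0.2] [0.3 0.1 0.6]
(np.float64(0.065), np.float64(0.0), np.float64(0.224)) 60 row [-122.4   -1.5    9.7] [0.3 0.1 0.6]
(np.float64(0.0883), np.float64(0.0), np.float64(0.222)) 60 row [-141.6   -1.7   23.2] [0.3 0.1 0.6]
(np.float64(0.0997), np.float64(0.0), np.float64(0.2194)) 60 row [-150.1   -1.9   31.1] [0.3 0.1 0.6]
```

View pics/5.png

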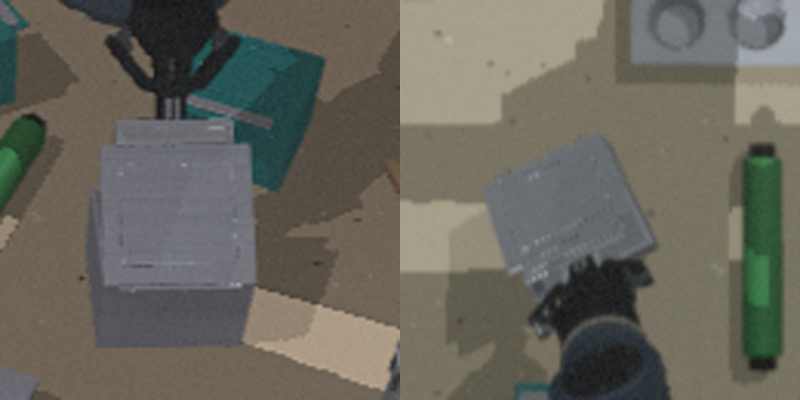

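Emit:
{"op": "move_arm", "data": {
  "moves": "255 -16 0 -3 0 0 0;255 -29 0 -6 0 0 0;255 -42 0 -8 0 0 0;255 -55 0 -8 0 0 0;255 -67 -1 -8 0 0 0;255 -79 -1 -6 0 0 0;255 -90 -1 -4 0 0 0;255 -101 -1 0 0 0 0;255 -107 -1 2 0 0 0;255 -112 -1 5 0 0 0;255 -112 -1 5 0 0 0"
}}

```text
clock: 11.18
tcp_pos: [0.5697, 0.2235, 0.2294]
tool_rot: [-3.141, 0.526, -2.679]
force: [-1.0, -0.3, 0.0]
gripper_width: 0.002
```

```bash
python3 look.py 6
python3 - <<'E'
from plan import *
for th in(85,90,95,100,105):row(tuple(np.round(arc(th),4)),60)
E
```

```text
t 11.18 corner local mm [ 53.8   0.5 222.8] alpha 59.9 F [-0.99 -0.28  0.03] grip 0.002
j [ 0.35  0.06 -0.43  0.56  0.06 -0.1 ]
(np.float64(0.0533), np.float64(0.0), np.float64(0.2235)) 60 row [-0.3 -0.3 -0.6] [0.3 0.1 0.6]
(np.float64(0.065), np.float64(0.0), np.float64(0.224)) 60 row [-10.7  -0.4   4.8] [0.3 0.1 0.6]
(np.float64(0.0767), np.float64(0.0), np.float64(0.2235)) 60 row [-20.6  -0.6  11.1] [0.3 0.1 0.6]
(np.float64(0.0883), np.float64(0.0), np.float64(0.222)) 60 row [-29.8  -0.7  18.2] [0.3 0.1 0.6]
(np.float64(0.0997), np.float64(0.0), np.float64(0.2194)) 60 row [-38.4  -0.9  26.2] [0.3 0.1 0.6]
```

View pics/6.png

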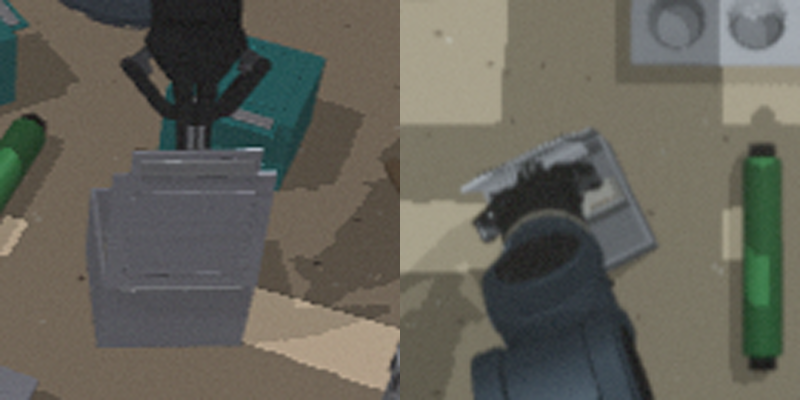

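The lid is nearly upright, the cards show inside, and the box hasn't moved. I'll push gently past upright.

Emit:
{"op": "move_arm", "data": {
  "moves": "255 -5 0 2 0 0 0;255 -11 0 5 0 0 0;255 -16 0 8 0 0 0;255 -21 0 11 0 0 0;255 -26 0 15 0 0 0;255 -30 0 18 0 0 0;255 -34 0 22 0 0 0;255 -34 0 22 0 0 0"
}}

```text
clock: 12.28
tcp_pos: [0.606, 0.2416, 0.2274]
tool_rot: [-3.141, 0.526, -2.679]
force: [-0.3, -0.2, 0.0]
gripper_width: -0.0
```

```bash
python3 look.py 7
python3 - <<'E'
from plan import *
row((-.03,0,.23),60);row((-.03,0,.23),90);row((-.06,0,.23),75)
E
```

```text
t 12.28 corner local mm [ 94.4   1.  220.9] alpha 59.9 F [-0.32 -0.24  0.03] grip -0.0
j [ 0.36  0.13 -0.35  0.56  0.05 -0.09]
(-0.03, 0, 0.23) 60 row [102.7   0.6 -70.1] [0.3 0.1 0.6]
(-0.03, 0, 0.23) 90 row [ 94.2   0.6 -73.7] [ 0.2 30.1  0.7]
(-0.06, 0, 0.23) 75 row [124.6   1.  -87.5] [ 0.2 15.1  0.6]
```

View pics/7.png

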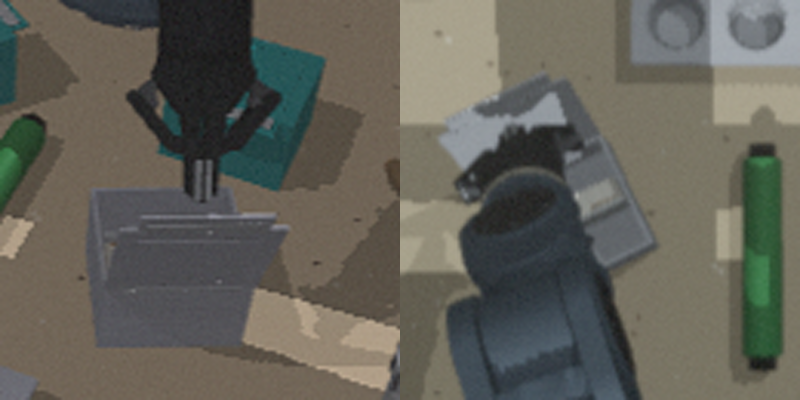

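The lid has fallen open onto its stop. I'll retreat, turn the tool down and look inside.

Emit:
{"op": "move_arm", "data": {
  "moves": "255 30 0 -25 0 5 0;255 60 0 -50 0 15 0;255 95 0 -74 0 30 1;255 95 0 -74 0 30 1;255 95 0 -74 0 30 1;255 95 0 -74 0 30 1"
}}

```text
clock: 13.12
tcp_pos: [0.4989, 0.1883, 0.2437]
tool_rot: [3.137, 0.003, -2.696]
force: [-0.4, 0.7, -0.6]
gripper_width: 0.002
```

```bash
python3 look.py 8
python3 - <<'E'
from plan import *
d=read_camera('wrist');cv2.imwrite('pics/w8.png',d['img'][...,::-1])
row((-.03,0,.06),90)
# expected pixels
L=lambda x,y,z:np.r_[C,0]+x*ex+y*ey+z*ez
for n,P in dict(frontwallL=L(-.061,.066,.09),frontwallR=L(-.061,-.066,.09),pl0L=L(-.012,.062,.084),pl0R=L(-.012,-.062,.084),pl2L=L(.003,.062,.084),pl2R=L(.003,-.062,.084),rearR=L(.061,-.066,.09)).items():print(n,proj(d,P).round(0))
E
```

```text
t 13.12 corner local mm [-30.8  -0.6 229.8] alpha 89.7 F [-0.4   0.69 -0.64] grip 0.002
j [ 0.36  0.25 -0.    1.32  0.   -0.09]
(-0.03, 0, 0.06) 90 row [-6.000e-01 -1.000e-01  1.702e+02] [ 0.2  0.2 -0.3]
frontwallL [[313. 160.]]
frontwallR [[189. 161.]]
pl0L [[306. 202.]]
pl0R [[196. 203.]]
pl2L [[305. 215.]]
pl2R [[197. 216.]]
rearR [[195. 264.]]
```

View pics/8.png

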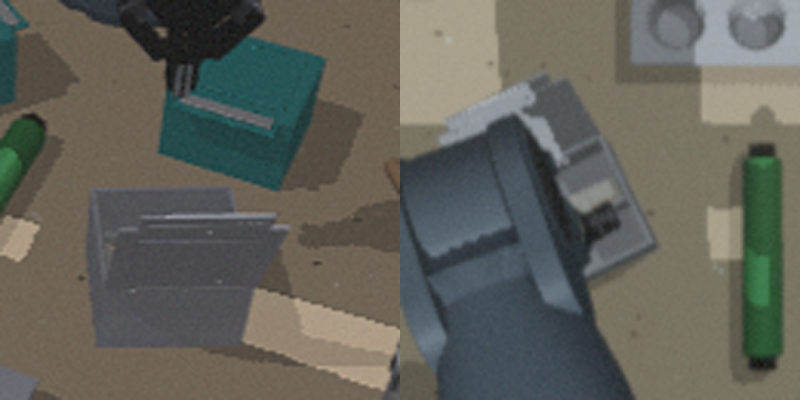

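View pics/w8.png

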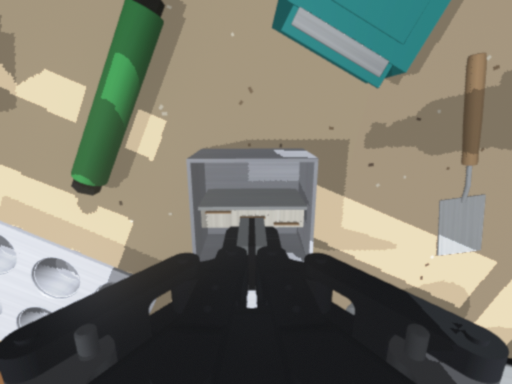

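The wrist view shows the box open, with the plate's top edge at about row 205. That puts its front face near local x = −0.011, with about 50 mm free in front. I'll lower the closed fingers into that space.

Emit:
{"op": "move_arm", "data": {
  "moves": "255 -4 0 60 0 0 0;255 -4 0 115 0 0 0;255 -4 0 150 0 0 0;255 -4 0 170 0 0 0;255 -4 0 170 0 0 0;255 -4 0 170 0 0 0"
}}

```text
clock: 14.02
tcp_pos: [0.5031, 0.1909, 0.0752]
tool_rot: [3.138, 0.004, -2.696]
force: [0.6, -0.8, 0.4]
gripper_width: 0.001
```

```bash
python3 look.py 9
python3 - <<'E'
from plan import *
d=read_camera('wrist');cv2.imwrite('pics/w9.png',d['img'][...,::-1])
row((-.012,0,.06),90);row((.031,0,.06),90)
E
```

```text
t 14.03 corner local mm [-25.8  -0.   61.2] alpha 89.7 F [ 0.63 -0.81  0.4 ] grip 0.001
j [ 0.36  0.37 -0.29  0.91  0.   -0.08]
(-0.012, 0, 0.06) 90 row [-13.6   0.1   1.3] [ 0.2  0.3 -0.3]
(0.031, 0, 0.06) 90 row [-56.6   0.3   1.5] [ 0.2  0.3 -0.3]
```

View pics/w9.png

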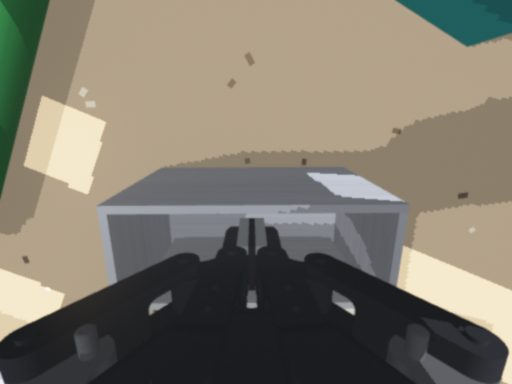

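View pics/9.png

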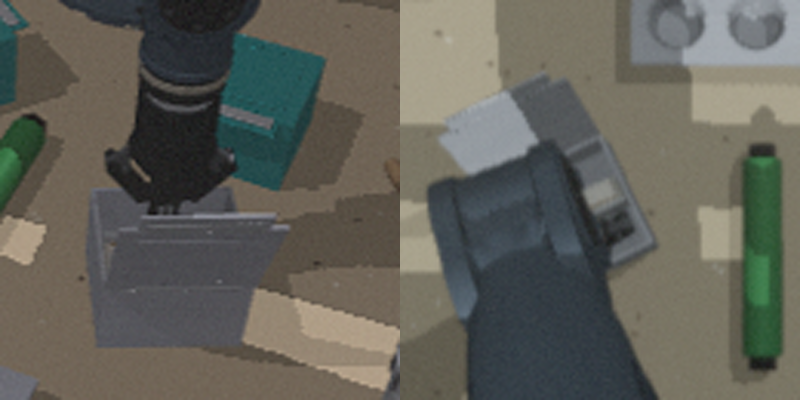

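The fingers are inside the front space with no contact. I'll push back slowly.

Emit:
{"op": "move_arm", "data": {
  "moves": "255 -5 0 0 0 0 0;255 -10 0 0 0 0 0;255 -15 0 0 0 0 0;255 -19 0 0 0 0 0;255 -23 0 0 0 0 0;255 -27 0 0 0 0 0;255 -31 0 0 0 0 0;255 -35 0 0 0 0 0;255 -39 0 0 0 0 0;255 -43 0 0 0 0 0;255 -47 0 0 0 0 0;255 -50 0 0 0 0 0"
}}

```text
clock: 15.68
tcp_pos: [0.5481, 0.2124, 0.0741]
tool_rot: [3.138, 0.002, -2.696]
force: [-0.8, 0.0, -0.4]
gripper_width: -0.002
```

```bash
python3 look.py 10
python3 - <<'E'
from plan import *
d=read_camera('wrist');cv2.imwrite('pics/w10.png',d['img'][...,::-1])
E
```

```text
t 15.68 corner local mm [24.  -0.2 60.1] alpha 89.7 F [-0.77  0.04 -0.38] grip -0.002
j [ 0.37  0.45 -0.16  0.96  0.   -0.08]
```

View pics/10.png

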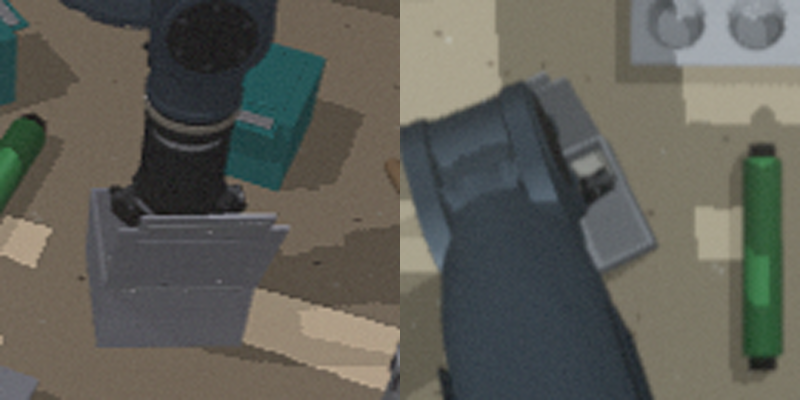

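Emit:
{"op": "move_arm", "data": {
  "moves": "255 -2 0 0 0 0 0;255 -4 0 0 0 0 0;255 -5 0 0 0 0 0;255 -6 0 0 0 0 0;255 -6 0 0 0 0 0"
}}

```text
clock: 16.45
tcp_pos: [0.5534, 0.215, 0.0742]
tool_rot: [3.138, 0.003, -2.696]
force: [-1.0, -0.6, 0.3]
gripper_width: 0.001
```

Emit:
{"op": "move_arm", "data": {
  "moves": "255 -1 0 0 0 0 0;255 -2 0 0 0 0 0;255 -2 0 0 0 0 0"
}}

```text
clock: 16.82
tcp_pos: [0.5551, 0.2158, 0.0742]
tool_rot: [3.138, 0.002, -2.696]
force: [-1.2, -0.4, 1.6]
gripper_width: -0.001
```

Emit:
{"op": "move_arm", "data": {
  "moves": "255 -1 0 0 0 0 0;255 -1 0 0 0 0 0"
}}

```text
clock: 17.08
tcp_pos: [0.5551, 0.2158, 0.0741]
tool_rot: [3.138, 0.001, -2.696]
force: [-4.5, -2.2, 3.8]
gripper_width: -0.001
```

The force rose to 5 N with no further travel. The finger face is at about 32 mm local against 31 expected, so this is the end stop. I'll back off and lift out.

Emit:
{"op": "move_arm", "data": {
  "moves": "255 10 0 0 0 0 0;255 22 0 0 0 0 0;255 30 0 -20 0 0 0;255 40 0 -70 0 0 0;255 50 0 -130 0 0 0;255 80 0 -180 0 0 0;255 120 0 -200 0 0 0;255 120 0 -200 0 0 0;255 120 0 -200 0 0 0"
}}

```text
clock: 18.2
tcp_pos: [0.4476, 0.1636, 0.2737]
tool_rot: [3.138, 0.003, -2.696]
force: [0.4, 0.2, -0.6]
gripper_width: -0.002
```

```bash
python3 look.py 11
python3 - <<'E'
from plan import *
for c in('wrist','top','scene'):
    d=read_camera(c);cv2.imwrite(f'pics/{c}11.png',d['img'][...,::-1])
    if c=='wrist':
        L=lambda x,y,z:np.r_[C,0]+x*ex+y*ey+z*ez
        for n,P in dict(fw=L(-.065,0,.09),pl31=L(.031,.062,.084),pl25=L(.025,.062,.084),pl31R=L(.031,-.062,.084),hinge=L(.065,0,.09)).items():print(n,proj(d,P).round(1))
E
```

```text
t 18.2 corner local mm [-87.7  -0.4 259.8] alpha 89.7 F [ 0.39  0.23 -0.61] grip -0.002
j [ 0.35  0.14 -0.06  1.36  0.   -0.1 ]
fw [[250.9 199.7]]
pl31 [[297.9 266.9]]
pl25 [[298.1 262.9]]
pl31R [[204.7 267.6]]
hinge [[251.5 292.2]]
```

View pics/wrist11.png

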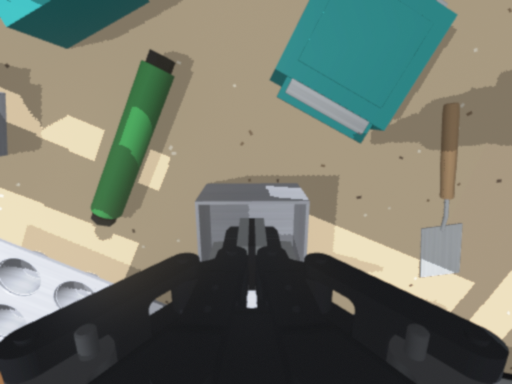

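View pics/11.png

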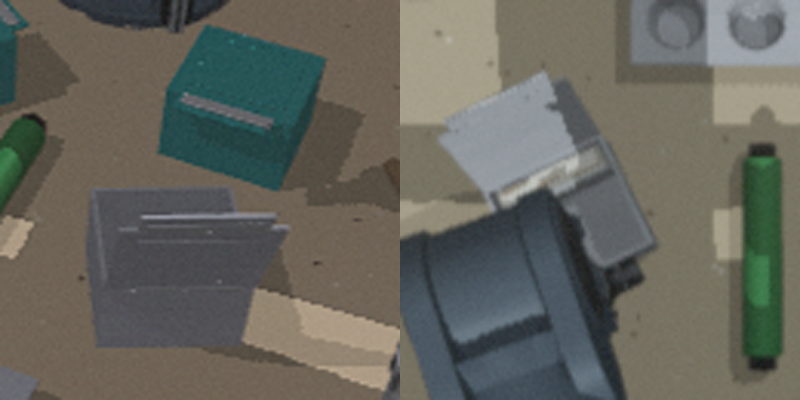

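```bash
python3 - <<'E'
from plan import *
d=read_camera('top')
im=cv2.resize(d['img'][145:225,150:230],(800,800)[:2],interpolation=cv2.INTER_CUBIC)
im=cv2.resize(im,(600,600))[...,::-1].copy()
L=lambda x,y,z:np.r_[C,0]+x*ex+y*ey+z*ez
for x,col in((.031,(0,0,255)),(.025,(0,255,0))):
    for y in(-.062,-.05,-.03,0):
        u=(proj(d,L(x,y,.084))[0]-[150,145]+.5)*7.5;cv2.circle(im,tuple(int(v) for v in u),3,col,-1)
for y,x in((-.07,.065),(-.07,-.065),(.07,.065)):
    u=(proj(d,L(x,y,.09))[0]-[150,145]+.5)*7.5;cv2.circle(im,tuple(int(v) for v in u),3,(255,0,0),-1)
cv2.imwrite('pics/t12.png',im)
E
```

```text
(no output)
```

View pics/t12.png

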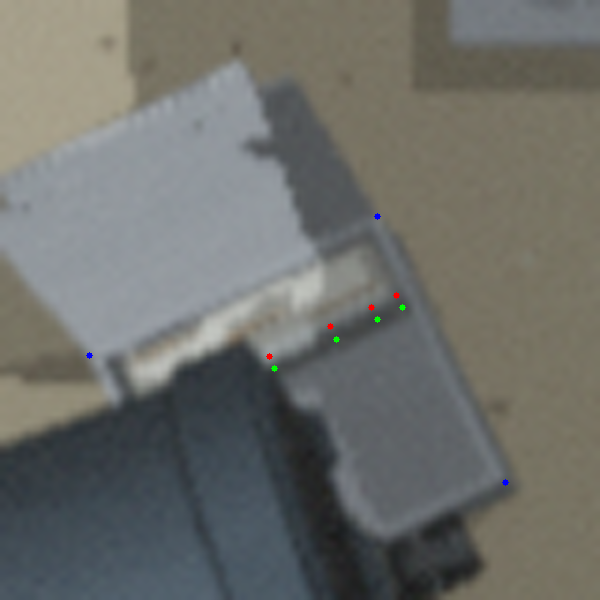

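View pics/top11.png

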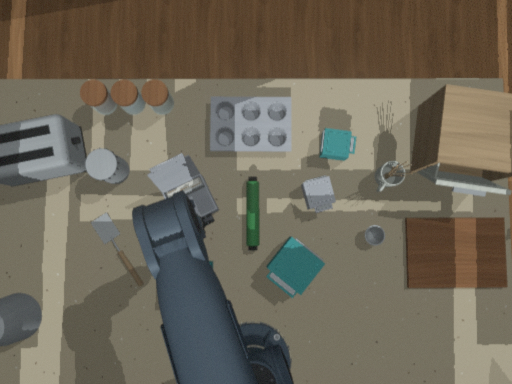

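Emit:
{"op": "move_arm", "data": {
  "moves": "255 20 -60 -30 0 0 0;255 40 -120 -60 0 0 0;255 40 -180 -60 0 0 0;255 40 -220 -60 0 0 0;255 40 -220 -60 0 0 0;255 40 -220 -60 0 0 0"
}}

```text
clock: 19.25
tcp_pos: [0.5061, -0.0524, 0.3323]
tool_rot: [3.137, 0.001, -2.697]
force: [0.0, 0.5, -0.8]
gripper_width: 0.001
```

```bash
python3 - <<'E'
from plan import *
st()
d=read_camera('top')
im=cv2.resize(d['img'][145:225,150:230],(600,600),interpolation=cv2.INTER_CUBIC)[...,::-1].copy()
cv2.imwrite('pics/t13.png',im)
w=read_camera('wrist');cv2.imwrite('pics/w13.png',w['img'][...,::-1])
E
```

```text
t 19.25 corner local mm [-129.  -220.4  318.3] alpha 89.7 F [ 0.04  0.45 -0.79] grip 0.001
j [-0.11  0.2   0.15  1.53  0.   -0.55]
```

View pics/t13.png

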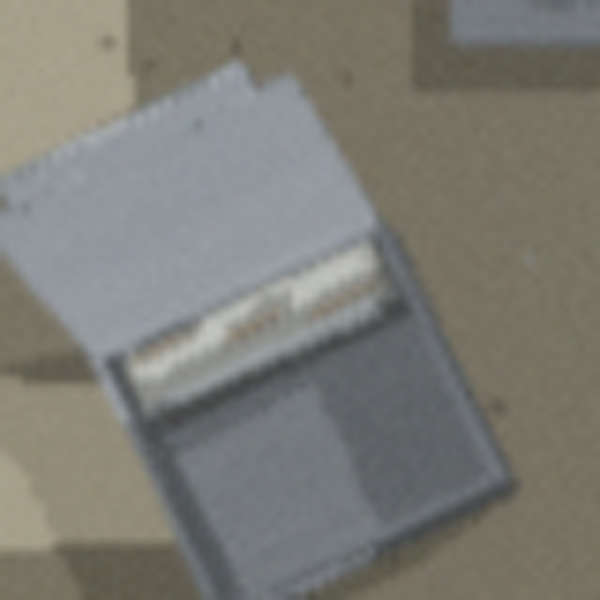

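View pics/w13.png

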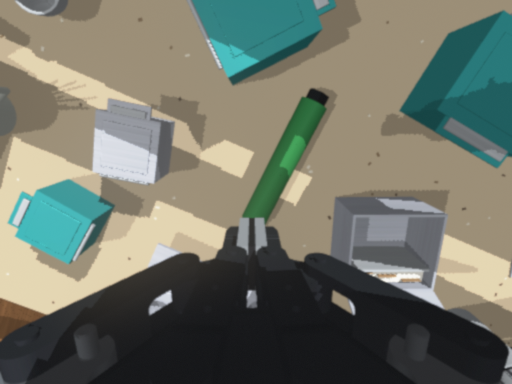

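```bash
python3 - <<'E'
from plan import *
d=read_camera('top')
L=lambda x,y,z:np.r_[C,0]+x*ex+y*ey+z*ez
q=[(-.09,.09),(-.09,-.09),(.09,-.09),(.09,.09)]
src=np.float32([proj(d,L(x,y,.088))[0] for x,y in q])
dst=np.float32([((.09-y)*3200,(.09-x)*3200) for x,y in q])
im=cv2.warpPerspective(d['img'],cv2.getPerspectiveTransform(src,dst),(576,576),flags=cv2.INTER_CUBIC)[...,::-1].copy()
for x in range(-80,90,10):
    v=int((90-x)*3.2);cv2.line(im,(0,v),(12,v),(0,0,255),1);cv2.putText(im,str(x),(14,v+4),0,.35,(0,0,255))
cv2.imwrite('pics/rect.png',im)
g=im[...,:].mean(2)[:,380:430].mean(1)
print([(round(90-i/3.2),int(g[i])) for i in range(60,530,6)])
E
```

```text
[(71, 154), (69, 156), (68, 159), (66, 159), (64, 154), (62, 147), (60, 144), (58, 150), (56, 166), (54, 180), (52, 186), (51, 188), (49, 184), (47, 172), (45, 156), (43, 143), (41, 135), (39, 128), (38, 127), (36, 136), (34, 147), (32, 149), (30, 142), (28, 128), (26, 108), (24, 88), (22, 76), (21, 79), (19, 90), (17, 97), (15, 100), (13, 101), (11, 101), (9, 100), (8, 100), (6, 100), (4, 101), (2, 101), (0, 101), (-2, 101), (-4, 102), (-6, 100), (-8, 99), (-9, 100), (-11, 101), (-13, 99), (-15, 99), (-17, 99), (-19, 99), (-21, 99), (-22, 99), (-24, 99), (-26, 99), (-28, 98), (-30, 98), (-32, 98), (-34, 99), (-36, 99), (-38, 99), (-39, 98), (-41, 98), (-43, 99), (-45, 99), (-47, 99), (-49, 100), (-51, 100), (-52, 101), (-54, 102), (-56, 102), (-58, 106), (-60, 111), (-62, 110), (-64, 98), (-66, 85), (-68, 76), (-69, 76), (-71, 80), (-73, 85), (-75, 90)]
```

View pics/rect.png

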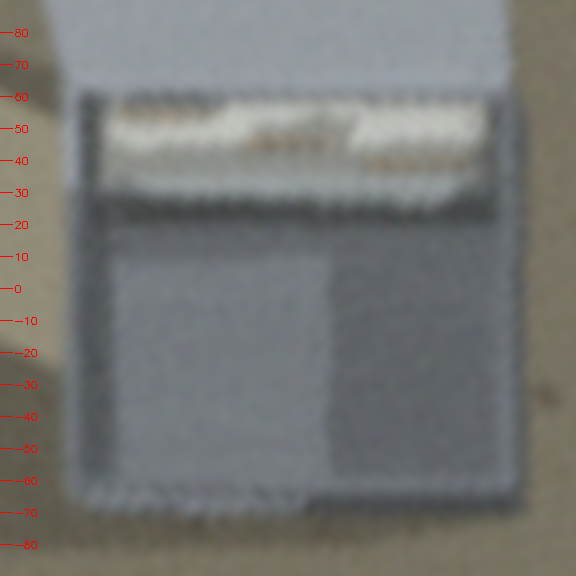

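The plate's front edge measures about 28–29 mm here against 31 expected, so it is back to within roughly 2–3 mm. The contact stop agrees with that. There is plenty of time, so I'll push again at a different height to confirm the stop is the plate and not the gripper body.

```bash
python3 - <<'E'
from plan import *
row((-.02,0,.2),90);row((-.02,0,.07),90)
E
```

```text
(-0.02, 0, 0.2) 90 row [-107.8  219.3  120.1] [ 0.2  0.1 -0.2]
(-0.02, 0, 0.07) 90 row [-107.5  218.8  250.1] [ 0.2  0.1 -0.2]
```

Emit:
{"op": "move_arm", "data": {
  "moves": "255 -30 60 0 0 0 0;255 -55 110 20 0 0 0;255 -80 160 50 0 0 0;255 -108 219 90 0 0 0;255 -108 219 120 0 0 0;255 -108 219 170 0 0 0;255 -108 219 210 0 0 0;255 -108 219 245 0 0 0;255 -120 219 248 0 0 0;255 -135 219 248 0 0 0;255 -147 219 248 0 0 0;255 -152 219 248 0 0 0"
}}

```text
clock: 20.9
tcp_pos: [0.5508, 0.2126, 0.0872]
tool_rot: [3.138, 0.005, -2.696]
force: [-0.2, 0.0, -0.4]
gripper_width: -0.0
```

```bash
python3 - <<'E'
from plan import *
st()
E
```

```text
t 20.9 corner local mm [26.5 -1.3 73.2] alpha 89.7 F [-0.24  0.   -0.38] grip -0.0
j [ 0.37  0.44 -0.14  0.99  0.   -0.08]
```

Emit:
{"op": "move_arm", "data": {
  "moves": "255 -1 0 0 0 0 0;255 -2 0 0 0 0 0;255 -3 0 0 0 0 0;255 -4 0 0 0 0 0;255 -4 0 0 0 0 0"
}}

```text
clock: 21.52
tcp_pos: [0.5528, 0.2135, 0.0862]
tool_rot: [3.138, 0.002, -2.696]
force: [-0.8, 0.1, 0.5]
gripper_width: -0.001
```

Emit:
{"op": "move_arm", "data": {
  "moves": "255 -1 0 0 0 0 0;255 -2 0 0 0 0 0;255 -2 0 0 0 0 0"
}}

```text
clock: 21.9
tcp_pos: [0.5547, 0.2145, 0.0861]
tool_rot: [3.138, 0.002, -2.696]
force: [-0.1, -0.0, 0.6]
gripper_width: 0.003
```

```bash
python3 - <<'E'
from plan import *
st()
E
```

```text
t 21.9 corner local mm [30.8 -1.3 72.1] alpha 89.7 F [-0.08 -0.05  0.64] grip 0.003
j [ 0.37  0.45 -0.13  1.    0.   -0.08]
```

Emit:
{"op": "move_arm", "data": {
  "moves": "255 -1 0 0 0 0 0;255 -1 0 0 0 0 0"
}}

```text
clock: 22.15
tcp_pos: [0.5555, 0.2148, 0.0861]
tool_rot: [3.138, 0.002, -2.696]
force: [-0.2, -0.3, -0.6]
gripper_width: -0.0
```

Emit:
{"op": "move_arm", "data": {
  "moves": "255 -1 0 0 0 0 0;255 -1 0 0 0 0 0"
}}

```text
clock: 22.4
tcp_pos: [0.5556, 0.2149, 0.0861]
tool_rot: [3.138, 0.001, -2.696]
force: [-4.8, -2.6, 3.1]
gripper_width: 0.004
```

Emit:
{"op": "move_arm", "data": {
  "moves": "255 -1 0 0 0 0 0;255 -1 0 0 0 0 0"
}}

```text
clock: 22.65
tcp_pos: [0.5556, 0.2149, 0.0861]
tool_rot: [3.138, -0.001, -2.696]
force: [-7.6, -4.5, 7.8]
gripper_width: 0.001
```

The stop came at the same place (±0.5 mm), 12 mm higher up, so the plate is at its end stop. I'll withdraw.

Emit:
{"op": "move_arm", "data": {
  "moves": "255 10 0 0 0 0 0;255 22 0 0 0 0 0;255 30 0 -20 0 0 0;255 40 0 -70 0 0 0;255 50 0 -130 0 0 0;255 90 -40 -180 0 0 0;255 130 -100 -220 0 0 0;255 140 -160 -230 0 0 0;255 140 -210 -240 0 0 0;255 140 -210 -240 0 0 0;255 140 -210 -240 0 0 0"
}}

```text
clock: 24.02
tcp_pos: [0.5212, -0.0359, 0.3248]
tool_rot: [3.137, 0.003, -2.698]
force: [0.1, 0.5, -0.4]
gripper_width: 0.002
```

```bash
python3 - <<'E'
from plan import *
st()
for c in('top','scene'):
    d=read_camera(c);cv2.imwrite(f'pics/{c}14.png',d['img'][...,::-1])
    a=cv2.imread(f'pics/{c}0.png');
a=cv2.imread('pics/top14.png');cv2.imwrite('pics/f14.png',np.hstack([cv2.resize(a[145:225,150:230],(400,400)),cv2.resize(cv2.imread('pics/scene14.png')[130:260,270:400],(400,400))]))
E
```

```text
t 24.02 corner local mm [-108.3 -212.1  310.8] alpha 89.7 F [ 0.1   0.46 -0.36] grip 0.002
j [-0.07  0.22  0.16  1.51  0.   -0.51]
```

View pics/f14.png

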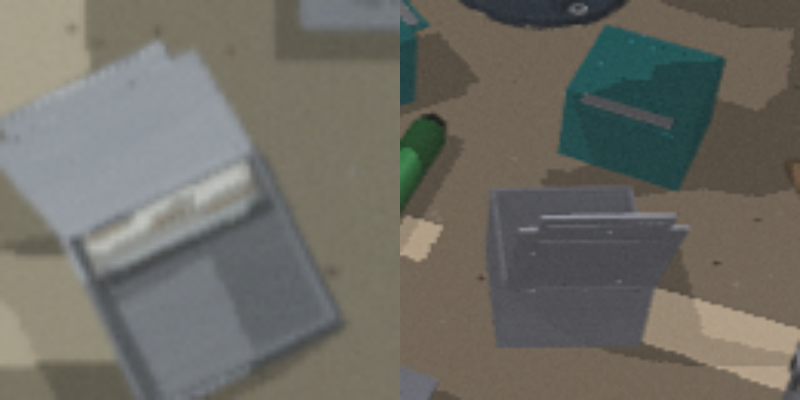

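View pics/top14.png

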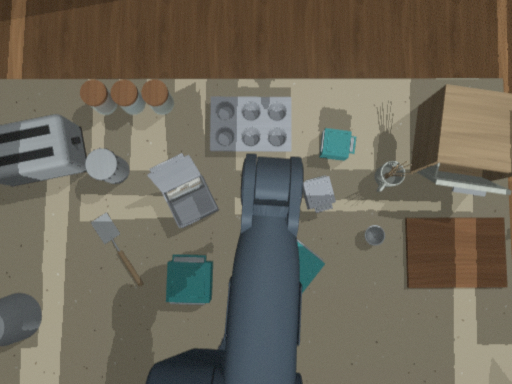

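The lid is open, the cards are at the rear wall, the box and bystanders are where they were, and the arm is clear. I'll hand in.

```bash
python3 -c "
from rig import *
print(hand_in())"
```

```text
the job is handed in; nothing more can be done
None
```

I flipped the lid of the aluminium card box open and pushed the plate with its cards back to its stop. I used only the closed fingertips, from under the tab for the lid, and handed in at about 24 s of the 59 s.

**Lid:** it fell open onto its stop by itself after I pushed it past upright, and it was still open in the last pictures.

**Card plate:** it stopped at the same place, within about 0.5 mm, in two pushes made 12 mm apart in height. I measured 5 N on the first push and about 10–12 N on the second, both well under the 40 N limit.

**Rest of the bench:** the card box moved no more than about 1 pixel in the last top picture. In that view nothing else had visibly shifted and the tea tin was shut. The arm hid the mat roller and most of one turquoise look-alike; both were in place in earlier views.

**One disagreement:** after the first push, the top camera put the plate's front edge at about 28–29 mm in the box frame. The fingers measured about 31–32 mm, and I expected 31 mm. That is within the 6 mm tolerance, and I put it down to image blur and calibration.

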